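Unlock the hand press and press a specimen mount

TASK

Slide the U-shaped lock fork sideways off the plunger of the hand press and lay it flat in the shallow steel tray. Then push the sprung plunger down through its whole stroke until you feel its foot bear on the specimen mount, keep it pressed firmly for a full second (about 20 N, never more than 45 N on the mount) and let it spring all the way up. Leave the mount centred on the anvil and the other things on the bench where they are.

Things in the scene. Friction and masses are not known exactly. Their poses are not given: they have to be found in the camera images.
- press: grey hand press, fixed. Origin on the bench under the plunger's vertical axis. Base 190 x 130 x 20 mm; a column at its -x side carries a head block (x from -112 to +53 mm, 100 mm along y) whose flat top is 130 mm above the bench. The plunger's 20 mm thick steel stem rises from the head on the axis and carries a black mushroom knob.
- plunger (a joint): plunger travel in m: 0 = sprung fully up, grows downward, limit 0.034. Its spring resists with 2.5 N at the top, plus 1 N per 10 mm. Its foot is screwed in or out by an unknown amount, hidden in the skirt under the head, and meets the specimen mount after 16 to 28 mm of travel: the end of the stroke must be felt. With the fork on it goes down only 8 mm.
- knob_top (a point): centre of the flat top of the plunger's black knob (knob 50 mm across, 26 mm high; its flat top 40 mm across). 190 mm above the bench when the plunger is up; the knob's underside is then 164 mm above the bench.
- fork: aluminium lock fork lying on the press head around the plunger stem, 112 mm long, 50 wide, 26 high. Origin on its underside at the centre of its 26 mm wide slot (on the plunger axis at the start), z up. The slot opens to -x, prongs end 20 mm from the origin; the handle (16 mm wide) runs from 37 to 92 mm on +x. It slides off towards its own +x; after 50 mm it clears the knob.
- fork_grip (a point): middle of the fork's handle: 70 mm along +x from the fork's origin, 13 mm above its underside; pinch it across y
- tray: shallow open steel tray fixed to the bench, outside 210 mm (x) by 150 mm (y), 25 mm high, walls and floor 4 mm thick; origin at the centre of its underside, z up
- anvil: steel anvil disc on the base of the press, 84 mm across, 12 mm thick, centred on the plunger axis; origin at the centre of its underside
- mount: specimen mount: black plastic disc 50 mm across, 25 mm high, lying loose on the anvil under the plunger; origin at the centre of its underside
- screwdriver: bystander, to be left alone: screwdriver 150 mm long, lying along its x; origin at the centre of its underside
- jar: bystander, to be left alone: closed glass jar, 52 mm across, 65 mm high; origin at the centre of its underside
- eyepiece: bystander, to be left alone: black microscope eyepiece, 48 mm across, 65 mm high, standing; origin at the centre of its underside
- carton: bystander, to be left alone: cardboard carton 90 x 120 x 40 mm; origin at the centre of its underside
- torch: bystander, to be left alone: aluminium torch lying along its x, 135 mm long, 38 mm high; origin at the centre of its underside
- dish: bystander, to be left alone: white dish, 90 mm across, 22 mm high; origin at the centre of its underside
- specimen_case: bystander, to be left alone: white plastic case 100 x 140 x 30 mm; origin at the centre of its underside
There are look-alikes about, which are no part of the job. Leave any purple look-alike of the press alone. Leave any blue look-alike of the fork alone.

How it is judged:
On the way, in this order (a step that is already met when the one before it is completed fails the run):
1. the lock fork lies flat in the tray (x of fork in the frame of tray between -0.1 and 0.1 m and y of fork in the frame of tray between -0.07 and 0.07 m and x of fork_grip in the frame of tray between -0.1 and 0.1 m and y of fork_grip in the frame of tray between -0.07 and 0.07 m and z of fork_grip in the frame of tray below 0.03 m and angle between the z axis of fork and the z axis of tray, either way round below 0.12 rad and linear speed of fork below 0.02 m/s), for 0.2 s.
2. the plunger's foot presses the mount against the anvil with more than 8 N (contact force between anvil and mount above 8 N and value of joint plunger above 0.014 m), for 0.8 s.
At the end, for the whole second after the job is handed in: the fork lies flat (within 0.12 rad) and at rest inside the tray; the plunger is up again (within 3 mm); the mount lies flat on the anvil, centred within 8 mm (all of step 1 and value of joint plunger below 0.003 m and horizontal distance between mount and anvil below 0.008 m and z of mount in the frame of anvil below 0.016 m and angle between mount's own z axis and vertical below 0.1 rad and linear speed of mount below 0.02 m/s); the robot touches nothing.
It fails at once if the mount is pressed on the anvil with more than 45 N (contact force between anvil and mount above 45 N).
It fails at once if a bystander is moved by more than 30 mm (distance of any of screwdriver, jar, eyepiece, carton, torch, dish, specimen_case from where it was at the start of the episode above 0.03 m).
It also fails if it takes over 64 s, if anything falls off the work surface, if the arm or the gripper's body presses on something with over 40 N, if the wrist force passes 120 N, or if a joint passes its speed limit or range.

ROBOT

A 6-joint arm with a two-finger parallel gripper is mounted at the origin on the work surface. World frame = base frame: x ahead of the robot, y to its left, z up, the work surface at z = 0. Lengths are in m, angles in rad, forces in N, time in s.
With the tool pointing down it reaches from about 0.375 to 0.925 m from the base axis. Payload 5.7 kg.
Tool frame: the origin (TCP) lies at the very end of the fingers, on their centre line; the grasp point (between the pads) lies 19 mm behind it (ctrl.grasp_offset is the x of the grasp point in the tool frame, in m); x points along the fingers, y is the direction in which the jaws open and shut, and the axes are right-handed (so a half turn about x gives the same grasp; the last joint's range is limited). The gripper opens to 88 mm and grips with 3 to 60 N. Pads are 20 mm wide; open, the fingers measure 115 mm over their backs; the gripper's body (75 mm by 178 mm) begins 61 mm behind the grasp point.
Start: joints at [1.162, 0.359, 1.51, -0, 1.272, -0.115], TCP at [0.174, 0.574, 0.223] pointing down, gripper open.
Joint ranges: [-2.97, 2.97], [-1.01, 2.36], [0.21, 2.38], [-0.96, 4.11], [0.2, 2.71], [-2.98, 2.98]. Speed limits (rad/s): [2.39, 2.39, 3.14, 3.14, 3.14, 3.14].

INTERFACE

Orientations are given as a unit quaternion [w, x, y, z].
In Python, from plant import readout, eyes, ticket, ctrl gives the robot as it stands.
- The arm moves only by the tool step_arm, never from a script. Its argument "motion" is a list of rows, each an object of numbers: "dx", "dy", "dz": the shift along the tool's x, y, z in m; "ax", "ay", "az": the turn, a rotation vector about the tool's x, y, z in degrees. A call has 1 to 10 rows; each row is the pose to reach, as a shift and turn from the pose commanded when the call began, along the tool's axes at that moment; what a row does not reach only later rows make up. A row lasts 1/12 s, in which the tool goes at most 41.7 mm and 7.16 degrees, less where a joint would pass 70% of its speed; a pose out of reach is approached as far as the arm can. A call with a gripper value outside its range is refused whole. "fingers" is the closure, from 0 (fully open) to 1 (shut), set as the call begins (left out, the last holds). The fingers move at their own pace and stop on an object; "newtons" is the grip in N (left out, the last holds). Time passes only in rows, so rows that repeat a pose let the fingers close. It gives the time, the measured TCP pose, the force and the opening at its end, in the units of the state.
- readout.read_state(): the state, without advancing time (a new reading comes with each control period).
- eyes.camera(name): name is "scene" or "top" or "wrist"; returns the picture (384x512x3 uint8, red, green, blue); there is no depth.
- eyes.get_calibration(name): a dict with "fx", "fy", "cx", "cy" (pixels), "extrinsics" (4x4, takes a point from camera to world coordinates). Camera axes: x right, y down, z forward; pixel columns grow to the right and rows downward; lengths in m; the calibration is good to about 2 mm. A picture is of the moment at which its call begins: read the wrist's pose just before it. get_calibration takes no time and is no camera call; for the wrist camera it gives the pose at the moment of the call.
- ticket.job_done(): hands the job in, once; it reports no verdict.
Trained networks look in the newest picture that a camera, given by its name, has taken for a name from the list of things; names that differ only in an ending like _2 or _b are one class to them, and where a whole thing is asked for, a point or a joint stands for the part that bears it (a point fixed in the world has none). Each returns a list of dicts, best first, with "conf" (0 to 1); they miss things now and then, are a little off and sometimes report something else, mostly with a low value. They report only what shows in the picture. A call takes as long as a camera call. They do not tell look-alikes from the thing itself.
- eyes.recognise(camera, target): "point" ([row, column] in pixels, amid what is visible of it).
The state is a dict: "clock": time; "qpos": joint angles; "qd": joint speeds; "tau": joint torques, N m; "ee_pos": TCP position; "orientation": TCP orientation; "ft_force": force on the tool from outside, world axes, zero at the start; "ft_torque": the same for the moment, N m; "grip_width": finger opening in m.
Only numpy, scipy, OpenCV 4.12 (cv2) and the standard library are available. Lean on these libraries where they do the work, as an engineer would, in place of code of your own. Each camera call takes 0.05 s, during which the arm holds its last target. There are 200 camera calls.

## Working session

There is one attempt and no reset: what is moved stays moved. The work goes in short steps, Python scripts to look and compute and a tool call to move; the robot and the scene stay as the last step left them, time stands still between calls to the robot, and variables do not carry over. Pictures are saved under pics/ and viewed, about 8 in all and at most 12, crops included, and the job is handed in when it is done.

Besides the shell and the picture viewer there is one more tool, called after ">>>" as a command line: name --argument value ..., lists and objects as JSON in quotes. step_arm: Moves the arm, as the interface text tells. Its arguments: {"type":"object","properties":{"motion":{"type":"array"},"fingers":{"type":"number"},"newtons":{"type":"number"}},"required":["motion"]}

```bash
mkdir -p pics; ls; python3 - <<'E'
from plant import readout, eyes, ticket, ctrl
import cv2,numpy as np
s=readout.read_state();print({k:np.round(v,3).tolist() for k,v in s.items()},ctrl.grasp_offset)
for c in("top","scene"):
    im=eyes.camera(c);cv2.imwrite(f"pics/{c}0.png",im[:,:,::-1]);k=eyes.get_calibration(c);print(c,{a:np.round(b,4).tolist() for a,b in k.items()})
    for t in("fork","knob_top","press","tray"):
        print(t,[(np.round(d["point"]).tolist(),round(d["conf"],2)) for d in eyes.recognise(c,t)])
E
```

```text
pics
{'clock': 0.0, 'qpos': [1.162, 0.359, 1.511, -0.0, 1.272, -0.115], 'qd': [0.002, -0.0, -0.001, -0.0, 0.0, 0.0], 'tau': [0.002, -51.537, -27.073, 0.067, 0.035, -0.0], 'ee_pos': [0.174, 0.574, 0.222], 'orientation': [0.699, 0.103, 0.7, -0.104], 'ft_force': [0.807, 0.723, 0.509], 'ft_torque': [0.045, 0.034, 0.022], 'grip_width': 0.088} -0.0187
top {'fx': 434.2383, 'fy': 434.2383, 'cx': 249.5034, 'cy': 193.2143, 'extrinsics': [[0.0251, -0.9948, 0.0992, 0.413], [-0.9997, -0.025, 0.0023, 0.0185], [0.0002, -0.0992, -0.9951, 1.4845], [0.0, 0.0, 0.0, 1.0]]}
fork [([195.0, 133.0], 0.83), ([178.0, 172.0], 0.56)]
knob_top [([282.0, 133.0], 0.69)]
press [([209.0, 189.0], 0.6)]
tray [([212.0, 306.0], 0.61)]
scene {'fx': 365.0927, 'fy': 365.0927, 'cx': 259.569, 'cy': 193.5287, 'extrinsics': [[-0.3958, 0.587, -0.7063, 1.2257], [0.9182, 0.2642, -0.295, 0.3189], [0.0135, -0.7653, -0.6436, 0.8017], [0.0, 0.0, 0.0, 1.0]]}
fork [([234.0, 340.0], 0.7), ([284.0, 390.0], 0.64)]
knob_top [([219.0, 335.0], 0.78), ([169.0, 396.0], 0.5)]
press [([194.0, 385.0], 0.6), ([243.0, 324.0], 0.56)]
tray [([208.0, 200.0], 0.96)]
```

```bash
python3 - <<'E'
import cv2,numpy as np
a=cv2.imread("pics/top0.png");b=cv2.imread("pics/scene0.png")
cv2.imwrite("pics/top1.png",cv2.resize(a[90:330,60:380],None,fx=2.5,fy=2.5,interpolation=cv2.INTER_CUBIC))
cv2.imwrite("pics/scene1.png",cv2.resize(b[110:350,150:470],None,fx=2.5,fy=2.5,interpolation=cv2.INTER_CUBIC))
E
```

```text
(no output)
```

View pics/top1.png

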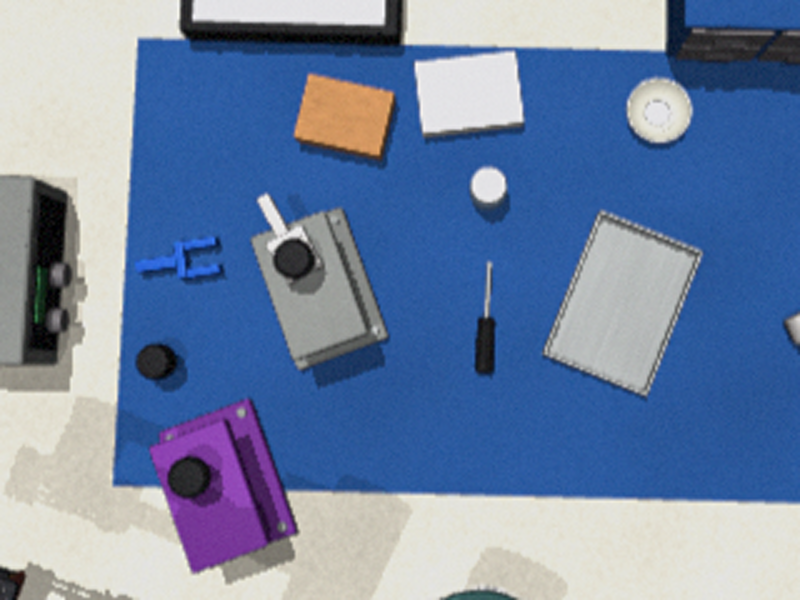

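View pics/scene1.png

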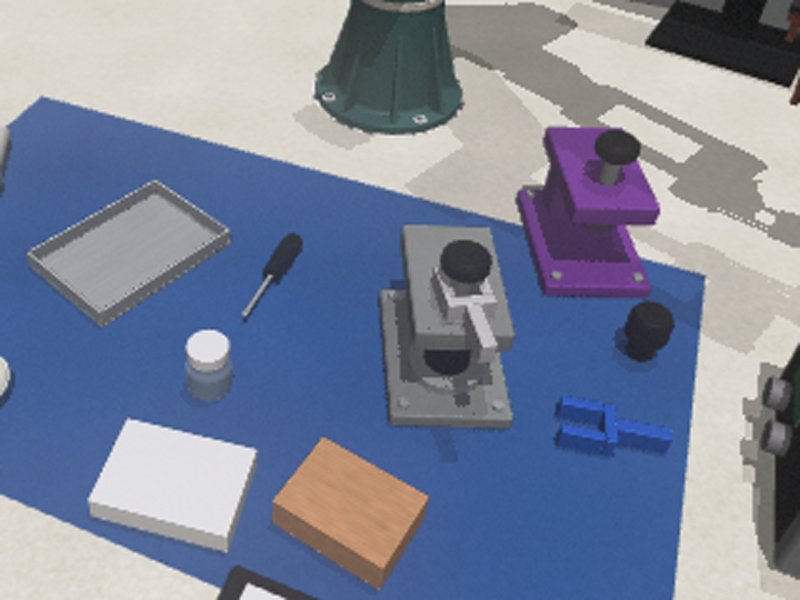

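Top view crop: the real targets are the grey press, knob at (293,258), and its aluminium fork, handle from (263,197) to (283,230). The look-alikes are the blue fork (185,258) on the bench and the purple press (190,477). Tray corners are (600,212), (700,252), (645,393) and (545,355). I'll turn these into world positions.

```bash
cat > h.py <<'E'
import numpy as np
from plant import readout, eyes, ticket, ctrl
from scipy.spatial.transform import Rotation as R
def back(cal,uv,z):
    T=np.array(cal["extrinsics"]);uv=np.atleast_2d(np.array(uv,float))
    d=np.c_[(uv[:,0]-cal["cx"])/cal["fx"],(uv[:,1]-cal["cy"])/cal["fy"],np.ones(len(uv))]@T[:3,:3].T
    return T[:3,3]+d*((z-T[2,3])/d[:,2])[:,None]
def proj(cal,P):
    T=np.array(cal["extrinsics"]);c=(np.atleast_2d(P)-T[:3,3])@T[:3,:3]
    return np.c_[cal["fx"]*c[:,0]/c[:,2]+cal["cx"],cal["fy"]*c[:,1]/c[:,2]+cal["cy"]]
def pose():
    s=readout.read_state();q=np.array(s["orientation"])
    return np.array(s["ee_pos"]),R.from_quat(q[[1,2,3,0]]).as_matrix(),s
def move(p,xyaw):
    """shift/turn in tool axes to bring the TCP to p, pointing down, tool y along xyaw (rad)"""
    e,M,s=pose();y=np.array([np.cos(xyaw),np.sin(xyaw),0])
    best=None
    for sg in(1,-1):
        yy=sg*y;x=np.array([0,0,-1.]);N=np.c_[x,yy,np.cross(x,yy)]
        v=np.degrees(R.from_matrix(M.T@N).as_rotvec())
        if best is None or np.linalg.norm(v)<np.linalg.norm(best):best=v
    return np.round(M.T@(np.array(p)-e),4),np.round(best,2)
E
python3 - <<'E'
from h import *
c=eyes.get_calibration("top");f=lambda p:np.array(p)/2.5+[60,90]
print("knob",back(c,f([[293,258]]),.19))
h=back(c,f([[263,197],[283,231]]),.156);d=h[0]-h[1];print("handle",h,np.degrees(np.arctan2(d[1],d[0])))
hd=back(c,f([[252,239],[342,209],[385,335],[300,368]]),.01);print("head/base corners",hd)
t=back(c,f([[600,212],[700,252],[645,393],[545,355]]),.025);print("tray",t,t.mean(0));e=t[0]-t[3];print(np.degrees(np.arctan2(e[1],e[0])))
b=np.array([[340,210],[385,338]]);q=back(c,f(b),.02);g=q[0]-q[1];print("pressdir",np.degrees(np.arctan2(g[1],g[0])))
e,M,s=pose();print(M)
E
```

```text
knob [[0.53657377 0.23798411 0.19      ]]
handle [[0.61464608 0.28399577 0.156     ]
 [0.57293809 0.25746658 0.156     ]] 32.45920123899613
head/base corners [[0.57843937 0.32563153 0.01      ]
 [0.62292204 0.20415304 0.01      ]
 [0.4520918  0.13948061 0.01      ]
 [0.40472606 0.25282451 0.01      ]]
tray [[ 0.62549345 -0.14784809  0.025     ]
 [ 0.57432229 -0.28374615  0.025     ]
 [ 0.38321465 -0.21120798  0.025     ]
 [ 0.43036848 -0.07684302  0.025     ]] [ 0.50334972 -0.17991131  0.025     ]
-19.996210091917106
pressdir 21.265137294191685
[[-8.21083589e-05  2.89580009e-01  9.57153808e-01]
 [-1.67718351e-04  9.57153794e-01 -2.89580019e-01]
 [-9.99999983e-01 -1.84309199e-04 -3.00224456e-05]]
```

```bash
python3 - <<'E'
from h import *
print(move([.597,.2735,.29],np.radians(121)))
E
```

```text
(array([-0.0674, -0.1653,  0.4922]), array([-4.783e+01, -1.000e-02,  1.000e-02]))
```

>>> step_arm --motion '[{"dx": -0.04,"dy": 0,"dz": 0.0},{"dx": -0.067,"dy": -0.01,"dz": 0.03},{"dx": -0.067,"dy": -0.165,"dz": 0.492,"ax": -47.8},{"dx": -0.067,"dy": -0.165,"dz": 0.492,"ax": -47.8},{"dx": -0.067,"dy": -0.165,"dz": 0.492,"ax": -47.8},{"dx": -0.067,"dy": -0.165,"dz": 0.492,"ax": -47.8},{"dx": -0.067,"dy": -0.165,"dz": 0.492,"ax": -47.8},{"dx": -0.067,"dy": -0.165,"dz": 0.492,"ax": -47.8},{"dx": -0.067,"dy": -0.165,"dz": 0.492,"ax": -47.8},{"dx": -0.067,"dy": -0.165,"dz": 0.492,"ax": -47.8}]' --fingers 0

```text
invalid input
```

```bash
python3 - <<'E'
from h import *
print(move([.597,.2735,.29],np.radians(121)),pose()[0])
E
```

```text
(array([-0.0674, -0.1653,  0.4922]), array([-4.783e+01, -1.000e-02,  1.000e-02])) [0.17373219 0.57423044 0.22259971]
```

>>> step_arm --motion '[{"dx": -0.04,"dy": 0.0,"dz": 0.0,"ax": 0.0,"ay": 0.0,"az": 0.0},{"dx": -0.067,"dy": -0.01,"dz": 0.03,"ax": -5.0,"ay": 0.0,"az": 0.0}]'

```text
clock: 0.67
ee_pos: [0.1963, 0.5577, 0.2902]
orientation: [0.702, 0.072, 0.705, -0.072]
ft_force: [0.5, 1.5, 1.7]
grip_width: 0.0878
```

>>> step_arm --motion '[{"dx": 0.0,"dy": -0.155,"dz": 0.462,"ax": -42.8},{"dx": 0.0,"dy": -0.155,"dz": 0.462,"ax": -42.8},{"dx": 0.0,"dy": -0.155,"dz": 0.462,"ax": -42.8},{"dx": 0.0,"dy": -0.155,"dz": 0.462,"ax": -42.8},{"dx": 0.0,"dy": -0.155,"dz": 0.462,"ax": -42.8},{"dx": 0.0,"dy": -0.155,"dz": 0.462,"ax": -42.8},{"dx": 0.0,"dy": -0.155,"dz": 0.462,"ax": -42.8},{"dx": 0.0,"dy": -0.155,"dz": 0.462,"ax": -42.8},{"dx": 0.0,"dy": -0.155,"dz": 0.462,"ax": -42.8},{"dx": 0.0,"dy": -0.155,"dz": 0.462,"ax": -42.8}]'

```text
invalid input
```

```bash
python3 - <<'E'
from h import *
print(move([.597,.2735,.29],np.radians(121)),pose()[0])
E
```

```text
(array([-0.0011, -0.1972,  0.4499]), array([-4.268e+01, -1.800e-01, -4.000e-02])) [0.19634571 0.55767466 0.29022179]
```

>>> step_arm --motion '[{"dx": 0.0,"dy": -0.197,"dz": 0.45,"ax": -42.7,"ay": 0.0,"az": 0.0},{"dx": 0.0,"dy": -0.197,"dz": 0.45,"ax": -42.7,"ay": 0.0,"az": 0.0},{"dx": 0.0,"dy": -0.197,"dz": 0.45,"ax": -42.7,"ay": 0.0,"az": 0.0},{"dx": 0.0,"dy": -0.197,"dz": 0.45,"ax": -42.7,"ay": 0.0,"az": 0.0},{"dx": 0.0,"dy": -0.197,"dz": 0.45,"ax": -42.7,"ay": 0.0,"az": 0.0},{"dx": 0.0,"dy": -0.197,"dz": 0.45,"ax": -42.7,"ay": 0.0,"az": 0.0},{"dx": 0.0,"dy": -0.197,"dz": 0.45,"ax": -42.7,"ay": 0.0,"az": 0.0},{"dx": 0.0,"dy": -0.197,"dz": 0.45,"ax": -42.7,"ay": 0.0,"az": 0.0},{"dx": 0.0,"dy": -0.197,"dz": 0.45,"ax": -42.7,"ay": 0.0,"az": 0.0},{"dx": 0.0,"dy": -0.197,"dz": 0.45,"ax": -42.7,"ay": 0.0,"az": 0.0}]'

```text
clock: 1.5
ee_pos: [0.5258, 0.3233, 0.2898]
orientation: [0.682, -0.188, 0.682, 0.188]
ft_force: [0.3, 0.6, -0.4]
grip_width: 0.0878
```

```bash
python3 - <<'E'
from h import *
print(move([.597,.2735,.29],np.radians(121)),pose()[0],pose()[2]["clock"],pose()[2]["qpos"])
E
```

```text
(array([-0.0002, -0.0793,  0.0356]), array([-0.14,  0.02, -0.  ])) [0.52577909 0.32327849 0.28981395] 1.5 [ 4.39373044e-01  3.33472863e-01  1.38015137e+00  5.62838302e-05
  1.42767931e+00 -1.67007271e+00]
```

>>> step_arm --motion '[{"dx": 0.0,"dy": -0.079,"dz": 0.036,"ax": 0.0,"ay": 0.0,"az": 0.0},{"dx": 0.0,"dy": -0.079,"dz": 0.036,"ax": 0.0,"ay": 0.0,"az": 0.0},{"dx": 0.0,"dy": -0.079,"dz": 0.036,"ax": 0.0,"ay": 0.0,"az": 0.0},{"dx": 0.0,"dy": -0.079,"dz": 0.036,"ax": 0.0,"ay": 0.0,"az": 0.0},{"dx": 0.0,"dy": -0.079,"dz": 0.036,"ax": 0.0,"ay": 0.0,"az": 0.0}]'

```text
clock: 1.92
ee_pos: [0.5953, 0.2754, 0.2892]
orientation: [0.681, -0.188, 0.682, 0.188]
ft_force: [0.5, -0.4, 0.5]
grip_width: 0.0877
```

```bash
python3 - <<'E'
from h import *
import cv2
e,M,s=pose();c=eyes.get_calibration("wrist");im=eyes.camera("wrist");print(e,s["clock"]);np.save("w1.npy",{**c},allow_pickle=True)
im=im[:,:,::-1].copy()
d=np.array([np.cos(np.radians(30.5)),np.sin(np.radians(30.5)),0])
k=np.array([.5366,.238,0])
for a in(37,92):
    for w in(-8,8):
        P=k+d*a/1e3+np.array([-d[1],d[0],0])*w/1e3+[0,0,.156]
        u=proj(c,P)[0];cv2.circle(im,tuple(int(round(v)) for v in u),2,(0,0,255),-1);print(u)
cv2.imwrite("pics/w1.png",im);print(np.round(c["extrinsics"],3),c["fx"])
print([(np.round(q["point"]).tolist(),round(q["conf"],2)) for t in("fork_grip","knob_top") for q in eyes.recognise("wrist",t)])
E
```

```text
[0.59528007 0.27541413 0.2892264 ] 1.9167
[246.81601014 150.190496  ]
[263.24640871 150.26154202]
[247.14109015 203.41092767]
[262.69592552 203.46998705]
[[-0.512  0.819  0.26   0.524]
 [ 0.859  0.487  0.157  0.233]
 [ 0.002  0.304 -0.953  0.451]
 [ 0.     0.     0.     1.   ]] 304.76417328277915
[([178.0, 355.0], 0.97), ([152.0, 255.0], 0.57), ([113.0, 257.0], 0.6)]
```

View pics/w1.png

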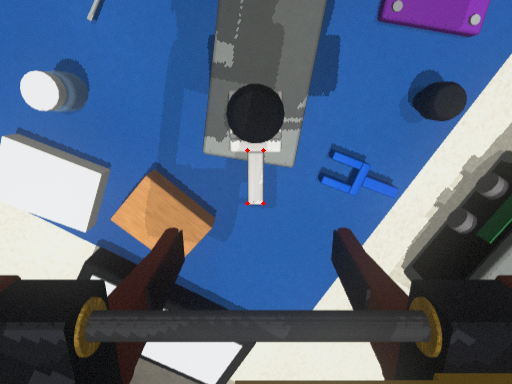

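The projected handle outline lands exactly on the fork handle at (247-263, 150-203), so the choice and estimate hold. Going down to grip at 72 mm along the fork.

```bash
python3 - <<'E'
from h import *
print(move([.5986,.2745,.127],np.radians(120.5)))
E
```

```text
(array([ 0.1628, -0.004 ,  0.0026]), array([ 0.46, -0.02, -0.03]))
```

>>> step_arm --motion '[{"dx": 0.04,"dy": -0.004,"dz": 0.0026,"ax": 0.46,"ay": 0.0,"az": 0.0},{"dx": 0.08,"dy": -0.004,"dz": 0.0026,"ax": 0.46,"ay": 0.0,"az": 0.0},{"dx": 0.11,"dy": -0.004,"dz": 0.0026,"ax": 0.46,"ay": 0.0,"az": 0.0},{"dx": 0.14,"dy": -0.004,"dz": 0.0026,"ax": 0.46,"ay": 0.0,"az": 0.0},{"dx": 0.155,"dy": -0.004,"dz": 0.0026,"ax": 0.46,"ay": 0.0,"az": 0.0},{"dx": 0.163,"dy": -0.004,"dz": 0.0026,"ax": 0.46,"ay": 0.0,"az": 0.0},{"dx": 0.163,"dy": -0.004,"dz": 0.0026,"ax": 0.46,"ay": 0.0,"az": 0.0},{"dx": 0.163,"dy": -0.004,"dz": 0.0026,"ax": 0.46,"ay": 0.0,"az": 0.0}]'

```text
clock: 2.73
ee_pos: [0.6, 0.2742, 0.1275]
orientation: [0.683, -0.186, 0.682, 0.186]
ft_force: [-0.2, 0.1, 0.4]
grip_width: 0.0878
```

>>> step_arm --motion '[{"dx": 0.0,"dy": 0.0,"dz": 0.0,"ax": 0.0,"ay": 0.0,"az": 0.0},{"dx": 0.0,"dy": 0.0,"dz": 0.0,"ax": 0.0,"ay": 0.0,"az": 0.0},{"dx": 0.0,"dy": 0.0,"dz": 0.0,"ax": 0.0,"ay": 0.0,"az": 0.0},{"dx": 0.0,"dy": 0.0,"dz": 0.0,"ax": 0.0,"ay": 0.0,"az": 0.0},{"dx": 0.0,"dy": 0.0,"dz": 0.0,"ax": 0.0,"ay": 0.0,"az": 0.0},{"dx": 0.0,"dy": 0.0,"dz": 0.0,"ax": 0.0,"ay": 0.0,"az": 0.0},{"dx": 0.0,"dy": 0.0,"dz": 0.0,"ax": 0.0,"ay": 0.0,"az": 0.0},{"dx": 0.0,"dy": 0.0,"dz": 0.0,"ax": 0.0,"ay": 0.0,"az": 0.0}]' --fingers 1.0 --newtons 25.0

```text
clock: 3.4
ee_pos: [0.6, 0.2733, 0.1266]
orientation: [0.682, -0.185, 0.682, 0.185]
ft_force: [1.3, -0.8, 0.3]
grip_width: 0.038
```

>>> step_arm --motion '[{"dx": 0.0,"dy": 0.0,"dz": 0.0,"ax": 0.0,"ay": 0.0,"az": 0.0},{"dx": 0.0,"dy": 0.0,"dz": 0.0,"ax": 0.0,"ay": 0.0,"az": 0.0},{"dx": 0.0,"dy": 0.0,"dz": 0.0,"ax": 0.0,"ay": 0.0,"az": 0.0},{"dx": 0.0,"dy": 0.0,"dz": 0.0,"ax": 0.0,"ay": 0.0,"az": 0.0},{"dx": 0.0,"dy": 0.0,"dz": 0.0,"ax": 0.0,"ay": 0.0,"az": 0.0},{"dx": 0.0,"dy": 0.0,"dz": 0.0,"ax": 0.0,"ay": 0.0,"az": 0.0},{"dx": 0.0,"dy": 0.0,"dz": 0.0,"ax": 0.0,"ay": 0.0,"az": 0.0}]'

```text
clock: 3.98
ee_pos: [0.6, 0.2734, 0.1266]
orientation: [0.682, -0.185, 0.682, 0.185]
ft_force: [-0.9, 1.2, -0.4]
grip_width: 0.0159
```

>>> step_arm --motion '[{"dx": 0.0,"dy": 0.0,"dz": 0.008,"ax": 0.0,"ay": 0.0,"az": 0.0},{"dx": 0.0,"dy": 0.0,"dz": 0.016,"ax": 0.0,"ay": 0.0,"az": 0.0},{"dx": 0.0,"dy": 0.0,"dz": 0.024,"ax": 0.0,"ay": 0.0,"az": 0.0}]'

```text
clock: 4.23
ee_pos: [0.6217, 0.286, 0.1266]
orientation: [0.683, -0.185, 0.682, 0.185]
ft_force: [-0.6, -0.2, -1.7]
grip_width: 0.0158
```

>>> step_arm --motion '[{"dx": 0.0,"dy": 0.0,"dz": 0.012,"ax": 0.0,"ay": 0.0,"az": 0.0},{"dx": 0.0,"dy": 0.0,"dz": 0.024,"ax": 0.0,"ay": 0.0,"az": 0.0},{"dx": 0.0,"dy": 0.0,"dz": 0.036,"ax": 0.0,"ay": 0.0,"az": 0.0},{"dx": 0.0,"dy": 0.0,"dz": 0.048,"ax": 0.0,"ay": 0.0,"az": 0.0},{"dx": 0.0,"dy": 0.0,"dz": 0.06,"ax": 0.0,"ay": 0.0,"az": 0.0},{"dx": 0.0,"dy": 0.0,"dz": 0.06,"ax": 0.0,"ay": 0.0,"az": 0.0}]'

```text
clock: 4.73
ee_pos: [0.6754, 0.3173, 0.1264]
orientation: [0.683, -0.185, 0.681, 0.186]
ft_force: [1.0, -0.6, -2.3]
grip_width: 0.016
```

```bash
python3 - <<'E'
from h import *
import cv2
im=eyes.camera("top");im2=eyes.camera("scene")
a=cv2.resize(im[110:260,100:240],None,fx=3,fy=3);b=cv2.resize(im2[150:300,270:410],None,fx=3,fy=3)
cv2.imwrite("pics/a2.png",cv2.hconcat([a,b])[:,:,::-1])
print(pose()[0])
E
```

```text
[0.67283164 0.31605538 0.12603208]
```

View pics/a2.png

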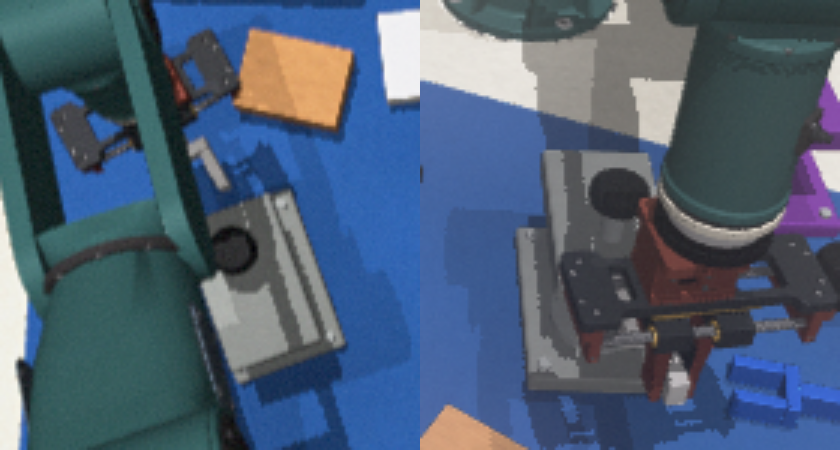

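Fork is off the plunger (knob free at (235,250), fork hanging in the jaws at (210,165) in the left crop). Lifting and carrying it to the tray.

>>> step_arm --motion '[{"dx": -0.03,"dy": 0.0,"dz": 0.0,"ax": 0.0,"ay": 0.0,"az": 0.0},{"dx": -0.065,"dy": 0.0,"dz": 0.0,"ax": 0.0,"ay": 0.0,"az": 0.0},{"dx": -0.1,"dy": 0.0,"dz": 0.0,"ax": 0.0,"ay": 0.0,"az": 0.0},{"dx": -0.13,"dy": 0.0,"dz": 0.0,"ax": 0.0,"ay": 0.0,"az": 0.0},{"dx": -0.15,"dy": 0.0,"dz": 0.0,"ax": 0.0,"ay": 0.0,"az": 0.0}]'

```text
clock: 5.25
ee_pos: [0.673, 0.3159, 0.2806]
orientation: [0.684, -0.185, 0.681, 0.185]
ft_force: [0.4, -0.1, -2.3]
grip_width: 0.0158
```

```bash
python3 - <<'E'
from h import *
print(pose()[0],move([.538,-.193,.27],np.radians(70)))
E
```

```text
[0.67295368 0.3158839  0.28060591] (array([ 0.0096, -0.3706, -0.374 ]), array([ 5.041e+01,  2.200e-01, -4.000e-02]))
```

>>> step_arm --motion '[{"dx": 0.0,"dy": -0.02,"dz": -0.02,"ax": 2.0,"ay": 0.0,"az": 0.0},{"dx": 0.0,"dy": -0.045,"dz": -0.045,"ax": 6.0,"ay": 0.0,"az": 0.0},{"dx": 0.0,"dy": -0.07,"dz": -0.07,"ax": 10.0,"ay": 0.0,"az": 0.0},{"dx": 0.0,"dy": -0.095,"dz": -0.095,"ax": 14.0,"ay": 0.0,"az": 0.0},{"dx": 0.0,"dy": -0.12,"dz": -0.12,"ax": 18.0,"ay": 0.0,"az": 0.0},{"dx": 0.0,"dy": -0.145,"dz": -0.145,"ax": 22.0,"ay": 0.0,"az": 0.0},{"dx": 0.0,"dy": -0.17,"dz": -0.17,"ax": 26.0,"ay": 0.0,"az": 0.0},{"dx": 0.0,"dy": -0.195,"dz": -0.195,"ax": 30.0,"ay": 0.0,"az": 0.0},{"dx": 0.0,"dy": -0.22,"dz": -0.22,"ax": 34.0,"ay": 0.0,"az": 0.0},{"dx": 0.0,"dy": -0.235,"dz": -0.235,"ax": 36.0,"ay": 0.0,"az": 0.0}]'

```text
clock: 6.08
ee_pos: [0.5867, -0.0089, 0.2766]
orientation: [0.706, 0.036, 0.707, -0.037]
ft_force: [0.8, -0.4, -2.1]
grip_width: 0.0161
```

```bash
python3 - <<'E'
from h import *
print(pose()[0],move([.538,-.193,.15],np.radians(70)))
E
```

```text
[ 0.58671058 -0.00889674  0.27662346] (array([ 0.1269, -0.1879, -0.0295]), array([14.12, -0.05,  0.1 ]))
```

>>> step_arm --motion '[{"dx": 0.0,"dy": -0.03,"dz": -0.005,"ax": 3.0,"ay": 0.0,"az": 0.0},{"dx": 0.02,"dy": -0.06,"dz": -0.01,"ax": 6.0,"ay": 0.0,"az": 0.0},{"dx": 0.04,"dy": -0.09,"dz": -0.015,"ax": 9.0,"ay": 0.0,"az": 0.0},{"dx": 0.06,"dy": -0.12,"dz": -0.02,"ax": 12.0,"ay": 0.0,"az": 0.0},{"dx": 0.08,"dy": -0.145,"dz": -0.025,"ax": 14.1,"ay": 0.0,"az": 0.0},{"dx": 0.1,"dy": -0.17,"dz": -0.029,"ax": 14.1,"ay": 0.0,"az": 0.0},{"dx": 0.12,"dy": -0.185,"dz": -0.029,"ax": 14.1,"ay": 0.0,"az": 0.0},{"dx": 0.127,"dy": -0.188,"dz": -0.0295,"ax": 14.1,"ay": 0.0,"az": 0.0},{"dx": 0.127,"dy": -0.188,"dz": -0.0295,"ax": 14.1,"ay": 0.0,"az": 0.0}]'

```text
clock: 6.83
ee_pos: [0.539, -0.1899, 0.1479]
orientation: [0.695, 0.122, 0.698, -0.121]
ft_force: [0.5, 0.9, -0.3]
grip_width: 0.0157
```

```bash
python3 - <<'E'
from h import *
import cv2
print(pose()[0],move([.538,-.193,.008],np.radians(70)))
w=eyes.camera("wrist");b=eyes.camera("scene")
cv2.imwrite("pics/a3.png",cv2.hconcat([cv2.resize(w,(480,360)),cv2.resize(b[140:290,140:270],(312,360))])[:,:,::-1])
E
```

```text
[ 0.53900124 -0.18991771  0.14792272] (array([ 0.1399, -0.0033,  0.0007]), array([ 0.19, -0.24, -0.03]))
```

View pics/a3.png

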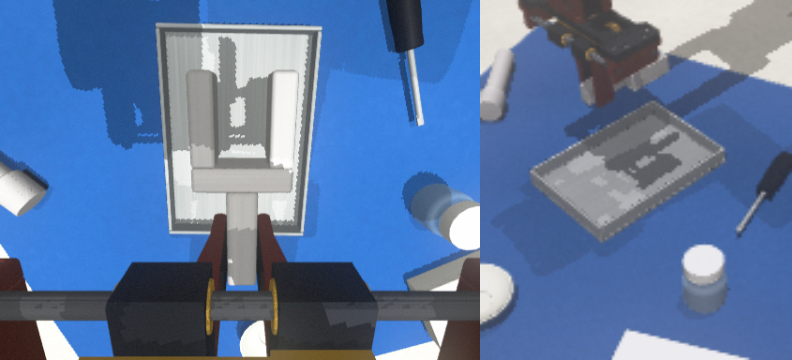

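Fork held level at (240,200) above the tray and aligned with its long side. Lowering.

>>> step_arm --motion '[{"dx": 0.035,"dy": -0.003,"dz": 0.0,"ax": 0.0,"ay": 0.0,"az": 0.0},{"dx": 0.07,"dy": -0.003,"dz": 0.0,"ax": 0.0,"ay": 0.0,"az": 0.0},{"dx": 0.1,"dy": -0.003,"dz": 0.0,"ax": 0.0,"ay": 0.0,"az": 0.0},{"dx": 0.12,"dy": -0.003,"dz": 0.0,"ax": 0.0,"ay": 0.0,"az": 0.0},{"dx": 0.13,"dy": -0.003,"dz": 0.0,"ax": 0.0,"ay": 0.0,"az": 0.0},{"dx": 0.134,"dy": -0.003,"dz": 0.0,"ax": 0.0,"ay": 0.0,"az": 0.0},{"dx": 0.137,"dy": -0.003,"dz": 0.0,"ax": 0.0,"ay": 0.0,"az": 0.0},{"dx": 0.14,"dy": -0.003,"dz": 0.0,"ax": 0.0,"ay": 0.0,"az": 0.0},{"dx": 0.14,"dy": -0.003,"dz": 0.0,"ax": 0.0,"ay": 0.0,"az": 0.0}]'

```text
clock: 7.68
ee_pos: [0.5411, -0.1931, 0.0107]
orientation: [0.697, 0.121, 0.696, -0.121]
ft_force: [-0.5, 0.4, -1.4]
grip_width: 0.0157
```

>>> step_arm --motion '[{"dx": 0.002,"dy": 0.0,"dz": 0.0,"ax": 0.0,"ay": 0.0,"az": 0.0},{"dx": 0.003,"dy": 0.0,"dz": 0.0,"ax": 0.0,"ay": 0.0,"az": 0.0},{"dx": 0.003,"dy": 0.0,"dz": 0.0,"ax": 0.0,"ay": 0.0,"az": 0.0}]'

```text
clock: 7.93
ee_pos: [0.5403, -0.193, 0.0071]
orientation: [0.697, 0.121, 0.696, -0.121]
ft_force: [0.5, -0.5, -1.9]
grip_width: 0.016
```

>>> step_arm --motion '[{"dx": 0.0,"dy": 0.0,"dz": 0.0,"ax": 0.0,"ay": 0.0,"az": 0.0},{"dx": 0.0,"dy": 0.0,"dz": 0.0,"ax": 0.0,"ay": 0.0,"az": 0.0},{"dx": 0.0,"dy": 0.0,"dz": 0.0,"ax": 0.0,"ay": 0.0,"az": 0.0},{"dx": 0.0,"dy": 0.0,"dz": 0.0,"ax": 0.0,"ay": 0.0,"az": 0.0},{"dx": 0.0,"dy": 0.0,"dz": 0.0,"ax": 0.0,"ay": 0.0,"az": 0.0},{"dx": 0.0,"dy": 0.0,"dz": 0.0,"ax": 0.0,"ay": 0.0,"az": 0.0}]' --fingers 0.6

```text
clock: 8.43
ee_pos: [0.5401, -0.1929, 0.0067]
orientation: [0.697, 0.121, 0.697, -0.121]
ft_force: [-0.1, -0.3, 0.0]
grip_width: 0.0352
```

>>> step_arm --motion '[{"dx": -0.02,"dy": 0.0,"dz": 0.0,"ax": 0.0,"ay": 0.0,"az": 0.0},{"dx": -0.05,"dy": 0.0,"dz": 0.0,"ax": 0.0,"ay": 0.0,"az": 0.0},{"dx": -0.09,"dy": 0.0,"dz": 0.0,"ax": 0.0,"ay": 0.0,"az": 0.0},{"dx": -0.13,"dy": 0.0,"dz": 0.0,"ax": 0.0,"ay": 0.0,"az": 0.0},{"dx": -0.17,"dy": 0.0,"dz": 0.0,"ax": 0.0,"ay": 0.0,"az": 0.0},{"dx": -0.21,"dy": 0.0,"dz": 0.0,"ax": 0.0,"ay": 0.0,"az": 0.0},{"dx": -0.24,"dy": 0.0,"dz": 0.0,"ax": 0.0,"ay": 0.0,"az": 0.0},{"dx": -0.26,"dy": 0.0,"dz": 0.0,"ax": 0.0,"ay": 0.0,"az": 0.0},{"dx": -0.26,"dy": 0.0,"dz": 0.0,"ax": 0.0,"ay": 0.0,"az": 0.0}]'

```text
clock: 9.18
ee_pos: [0.5427, -0.1941, 0.272]
orientation: [0.7, 0.12, 0.694, -0.122]
ft_force: [0.5, -0.9, -0.1]
grip_width: 0.0348
```

```bash
python3 - <<'E'
from h import *
import cv2
print(pose()[0],move([.5366,.238,.25],np.radians(120)))
w=eyes.camera("wrist");b=eyes.camera("scene")
cv2.imwrite("pics/a4.png",cv2.hconcat([cv2.resize(w,(480,360)),cv2.resize(b[140:290,140:270],(312,360))])[:,:,::-1])
E
```

```text
[ 0.54266046 -0.19407311  0.27203794] (array([ 0.0202,  0.4048, -0.1515]), array([-49.69,   0.47,   0.29]))
```

View pics/a4.png

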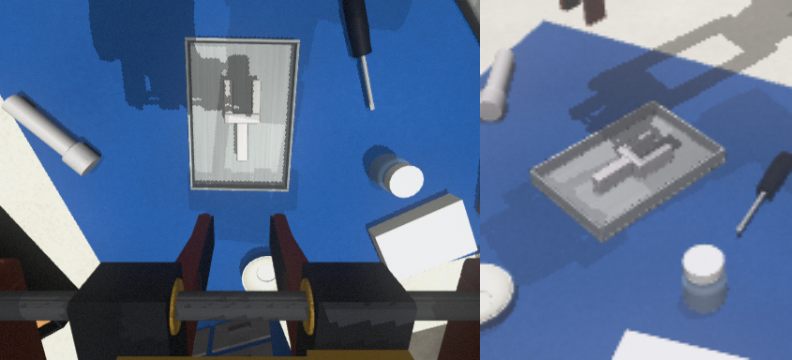

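Fork lies flat mid-tray (240,110). Now to the knob with fingers shut.

>>> step_arm --motion '[{"dx": 0.0,"dy": 0.03,"dz": -0.011,"ax": -4.0,"ay": 0.0,"az": 0.0},{"dx": 0.0,"dy": 0.065,"dz": -0.024,"ax": -9.0,"ay": 0.0,"az": 0.0},{"dx": 0.0,"dy": 0.1,"dz": -0.037,"ax": -14.0,"ay": 0.0,"az": 0.0},{"dx": 0.0,"dy": 0.135,"dz": -0.05,"ax": -19.0,"ay": 0.0,"az": 0.0},{"dx": 0.0,"dy": 0.17,"dz": -0.063,"ax": -24.0,"ay": 0.0,"az": 0.0},{"dx": 0.0,"dy": 0.205,"dz": -0.077,"ax": -29.0,"ay": 0.0,"az": 0.0},{"dx": 0.0,"dy": 0.24,"dz": -0.09,"ax": -34.0,"ay": 0.0,"az": 0.0},{"dx": 0.0,"dy": 0.275,"dz": -0.103,"ax": -39.0,"ay": 0.0,"az": 0.0},{"dx": 0.0,"dy": 0.31,"dz": -0.116,"ax": -44.0,"ay": 0.0,"az": 0.0},{"dx": 0.0,"dy": 0.34,"dz": -0.127,"ax": -48.0,"ay": 0.0,"az": 0.0}]' --fingers 1.0

```text
clock: 10.12
ee_pos: [0.5331, 0.1722, 0.2639]
orientation: [0.684, -0.174, 0.687, 0.175]
ft_force: [0.9, 0.1, -0.0]
grip_width: 0.0004
```

```bash
python3 - <<'E'
from h import *
e,M,s=pose()
print(e,s["clock"],s["grip_width"],move([.5366,.238,.25],np.radians(120)))
im=eyes.camera("wrist");c=eyes.get_calibration("wrist")
for q in eyes.recognise("wrist","knob_top"):print(q["conf"],back(c,[q["point"][::-1]],.19),back(c,[q["point"][::-1]],.177))
E
```

```text
[0.53310686 0.17217757 0.2639371 ] 10.1167 0.00040164085792071633 (array([0.0139, 0.0561, 0.0346]), array([-1.41, -0.24, -0.1 ]))
0.87 [[0.53376365 0.23999336 0.19      ]] [[0.53777599 0.24570622 0.177     ]]
```

>>> step_arm --motion '[{"dx": 0.015,"dy": 0.025,"dz": 0.015,"ax": -1.4,"ay": -0.2,"az": 0.0},{"dx": 0.03,"dy": 0.05,"dz": 0.03,"ax": -1.4,"ay": -0.2,"az": 0.0},{"dx": 0.045,"dy": 0.056,"dz": 0.034,"ax": -1.4,"ay": -0.2,"az": 0.0},{"dx": 0.058,"dy": 0.056,"dz": 0.034,"ax": -1.4,"ay": -0.2,"az": 0.0},{"dx": 0.064,"dy": 0.056,"dz": 0.034,"ax": -1.4,"ay": -0.2,"az": 0.0},{"dx": 0.064,"dy": 0.056,"dz": 0.034,"ax": -1.4,"ay": -0.2,"az": 0.0},{"dx": 0.064,"dy": 0.056,"dz": 0.034,"ax": -1.4,"ay": -0.2,"az": 0.0},{"dx": 0.064,"dy": 0.056,"dz": 0.034,"ax": -1.4,"ay": -0.2,"az": 0.0}]'

```text
clock: 10.88
ee_pos: [0.5388, 0.2348, 0.2029]
orientation: [0.685, -0.181, 0.682, 0.181]
ft_force: [0.3, 0.2, -0.0]
grip_width: 0.0004
```

```bash
python3 - <<'E'
from h import *
import cv2
e,M,s=pose();print(e,s["ft_force"],move([.536,.238,.2],np.radians(120)))
w=eyes.camera("wrist");b=eyes.camera("scene")
cv2.imwrite("pics/a5.png",cv2.hconcat([cv2.resize(w,(480,360)),cv2.resize(b[160:300,280:400],(308,360))])[:,:,::-1])
E
```

```text
[0.53876814 0.23480288 0.202874  ] [ 0.26856548  0.17883206 -0.02173696] (array([ 0.0029,  0.0041, -0.0008]), array([-0.36,  0.2 ,  0.02]))
```

View pics/a5.png

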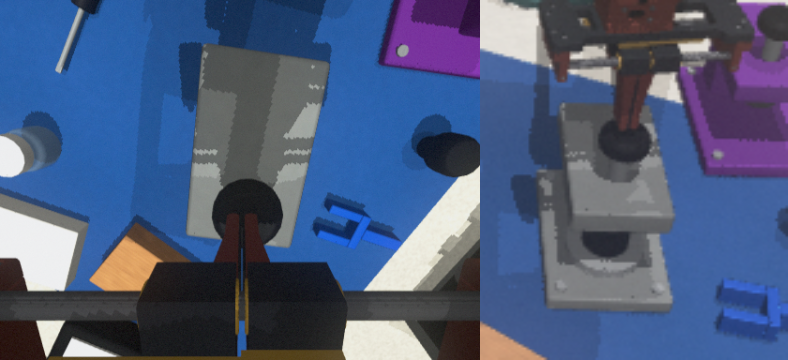

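Shut fingertips are just above the grey knob (tips at col 241, knob centre at 247), so 4 mm to shift. Pressing down to about 12 mm of travel.

>>> step_arm --motion '[{"dx": 0.003,"dy": 0.004,"dz": -0.001,"ax": 0.0,"ay": 0.0,"az": 0.0},{"dx": 0.008,"dy": 0.004,"dz": -0.001,"ax": 0.0,"ay": 0.0,"az": 0.0},{"dx": 0.013,"dy": 0.004,"dz": -0.001,"ax": 0.0,"ay": 0.0,"az": 0.0},{"dx": 0.018,"dy": 0.004,"dz": -0.001,"ax": 0.0,"ay": 0.0,"az": 0.0},{"dx": 0.022,"dy": 0.004,"dz": -0.001,"ax": 0.0,"ay": 0.0,"az": 0.0},{"dx": 0.025,"dy": 0.004,"dz": -0.001,"ax": 0.0,"ay": 0.0,"az": 0.0},{"dx": 0.025,"dy": 0.004,"dz": -0.001,"ax": 0.0,"ay": 0.0,"az": 0.0},{"dx": 0.025,"dy": 0.004,"dz": -0.001,"ax": 0.0,"ay": 0.0,"az": 0.0}]'

```text
clock: 11.65
ee_pos: [0.5357, 0.2387, 0.1775]
orientation: [0.685, -0.181, 0.682, 0.182]
ft_force: [-1.0, 0.6, 3.7]
grip_width: 0.0005
```

>>> step_arm --motion '[{"dx": 0.001,"dy": 0.0,"dz": 0.0,"ax": 0.0,"ay": 0.0,"az": 0.0},{"dx": 0.002,"dy": 0.0,"dz": 0.0,"ax": 0.0,"ay": 0.0,"az": 0.0},{"dx": 0.003,"dy": 0.0,"dz": 0.0,"ax": 0.0,"ay": 0.0,"az": 0.0},{"dx": 0.003,"dy": 0.0,"dz": 0.0,"ax": 0.0,"ay": 0.0,"az": 0.0}]'

```text
clock: 11.98
ee_pos: [0.5357, 0.2386, 0.1746]
orientation: [0.685, -0.181, 0.682, 0.182]
ft_force: [-1.1, 1.4, 4.6]
grip_width: 0.0005
```

>>> step_arm --motion '[{"dx": 0.0005,"dy": 0.0,"dz": 0.0,"ax": 0.0,"ay": 0.0,"az": 0.0},{"dx": 0.001,"dy": 0.0,"dz": 0.0,"ax": 0.0,"ay": 0.0,"az": 0.0},{"dx": 0.001,"dy": 0.0,"dz": 0.0,"ax": 0.0,"ay": 0.0,"az": 0.0}]'

```text
clock: 12.23
ee_pos: [0.5357, 0.2386, 0.1736]
orientation: [0.685, -0.181, 0.682, 0.182]
ft_force: [-0.7, 2.0, 4.9]
grip_width: 0.0004
```

>>> step_arm --motion '[{"dx": 0.0005,"dy": 0.0,"dz": 0.0,"ax": 0.0,"ay": 0.0,"az": 0.0},{"dx": 0.001,"dy": 0.0,"dz": 0.0,"ax": 0.0,"ay": 0.0,"az": 0.0},{"dx": 0.001,"dy": 0.0,"dz": 0.0,"ax": 0.0,"ay": 0.0,"az": 0.0}]'

```text
clock: 12.48
ee_pos: [0.5357, 0.2386, 0.1726]
orientation: [0.685, -0.181, 0.682, 0.182]
ft_force: [-1.3, 2.3, 4.5]
grip_width: 0.0002
```

>>> step_arm --motion '[{"dx": 0.0005,"dy": 0.0,"dz": 0.0,"ax": 0.0,"ay": 0.0,"az": 0.0},{"dx": 0.001,"dy": 0.0,"dz": 0.0,"ax": 0.0,"ay": 0.0,"az": 0.0},{"dx": 0.001,"dy": 0.0,"dz": 0.0,"ax": 0.0,"ay": 0.0,"az": 0.0}]'

```text
clock: 12.73
ee_pos: [0.5357, 0.2386, 0.1725]
orientation: [0.685, -0.181, 0.682, 0.182]
ft_force: [-2.1, 1.2, 10.7]
grip_width: 0.0003
```

Contact felt at about 17.5 mm of travel. Commanded stiffness is around 6-7 N/mm, so I'll ramp up.

>>> step_arm --motion '[{"dx": 0.0005,"dy": 0.0,"dz": 0.0,"ax": 0.0,"ay": 0.0,"az": 0.0},{"dx": 0.001,"dy": 0.0,"dz": 0.0,"ax": 0.0,"ay": 0.0,"az": 0.0},{"dx": 0.001,"dy": 0.0,"dz": 0.0,"ax": 0.0,"ay": 0.0,"az": 0.0}]'

```text
clock: 12.98
ee_pos: [0.5358, 0.2386, 0.1724]
orientation: [0.685, -0.181, 0.682, 0.182]
ft_force: [-4.9, -0.6, 17.0]
grip_width: 0.0003
```

>>> step_arm --motion '[{"dx": 0.0005,"dy": 0.0,"dz": 0.0,"ax": 0.0,"ay": 0.0,"az": 0.0},{"dx": 0.001,"dy": 0.0,"dz": 0.0,"ax": 0.0,"ay": 0.0,"az": 0.0},{"dx": 0.001,"dy": 0.0,"dz": 0.0,"ax": 0.0,"ay": 0.0,"az": 0.0}]'

```text
clock: 13.23
ee_pos: [0.5358, 0.2387, 0.1724]
orientation: [0.685, -0.181, 0.682, 0.182]
ft_force: [-7.0, -0.0, 23.9]
grip_width: 0.0004
```

Roughly 20 N on the mount. Holding for 1.25 s or more.

>>> step_arm --motion '[{"dx": 0.0,"dy": 0.0,"dz": 0.0,"ax": 0.0,"ay": 0.0,"az": 0.0},{"dx": 0.0,"dy": 0.0,"dz": 0.0,"ax": 0.0,"ay": 0.0,"az": 0.0},{"dx": 0.0,"dy": 0.0,"dz": 0.0,"ax": 0.0,"ay": 0.0,"az": 0.0},{"dx": 0.0,"dy": 0.0,"dz": 0.0,"ax": 0.0,"ay": 0.0,"az": 0.0},{"dx": 0.0,"dy": 0.0,"dz": 0.0,"ax": 0.0,"ay": 0.0,"az": 0.0},{"dx": 0.0,"dy": 0.0,"dz": 0.0,"ax": 0.0,"ay": 0.0,"az": 0.0},{"dx": 0.0,"dy": 0.0,"dz": 0.0,"ax": 0.0,"ay": 0.0,"az": 0.0},{"dx": 0.0,"dy": 0.0,"dz": 0.0,"ax": 0.0,"ay": 0.0,"az": 0.0},{"dx": 0.0,"dy": 0.0,"dz": 0.0,"ax": 0.0,"ay": 0.0,"az": 0.0},{"dx": 0.0,"dy": 0.0,"dz": 0.0,"ax": 0.0,"ay": 0.0,"az": 0.0}]'

```text
clock: 14.07
ee_pos: [0.5358, 0.2387, 0.1724]
orientation: [0.685, -0.181, 0.682, 0.182]
ft_force: [-6.7, 0.1, 23.5]
grip_width: 0.0003
```

>>> step_arm --motion '[{"dx": 0.0,"dy": 0.0,"dz": 0.0,"ax": 0.0,"ay": 0.0,"az": 0.0},{"dx": 0.0,"dy": 0.0,"dz": 0.0,"ax": 0.0,"ay": 0.0,"az": 0.0},{"dx": 0.0,"dy": 0.0,"dz": 0.0,"ax": 0.0,"ay": 0.0,"az": 0.0},{"dx": 0.0,"dy": 0.0,"dz": 0.0,"ax": 0.0,"ay": 0.0,"az": 0.0},{"dx": 0.0,"dy": 0.0,"dz": 0.0,"ax": 0.0,"ay": 0.0,"az": 0.0},{"dx": 0.0,"dy": 0.0,"dz": 0.0,"ax": 0.0,"ay": 0.0,"az": 0.0}]'

```text
clock: 14.57
ee_pos: [0.5358, 0.2387, 0.1724]
orientation: [0.685, -0.181, 0.682, 0.182]
ft_force: [-7.1, 0.0, 23.4]
grip_width: -0.0001
```

Held about 1.3 s. Releasing straight up.

>>> step_arm --motion '[{"dx": -0.002,"dy": 0.0,"dz": 0.0,"ax": 0.0,"ay": 0.0,"az": 0.0},{"dx": -0.006,"dy": 0.0,"dz": 0.0,"ax": 0.0,"ay": 0.0,"az": 0.0},{"dx": -0.012,"dy": 0.0,"dz": 0.0,"ax": 0.0,"ay": 0.0,"az": 0.0},{"dx": -0.018,"dy": 0.0,"dz": 0.0,"ax": 0.0,"ay": 0.0,"az": 0.0},{"dx": -0.025,"dy": 0.0,"dz": 0.0,"ax": 0.0,"ay": 0.0,"az": 0.0},{"dx": -0.04,"dy": 0.0,"dz": 0.0,"ax": 0.0,"ay": 0.0,"az": 0.0},{"dx": -0.07,"dy": 0.0,"dz": 0.0,"ax": 0.0,"ay": 0.0,"az": 0.0},{"dx": -0.1,"dy": 0.0,"dz": 0.0,"ax": 0.0,"ay": 0.0,"az": 0.0},{"dx": -0.12,"dy": 0.0,"dz": 0.0,"ax": 0.0,"ay": 0.0,"az": 0.0},{"dx": -0.12,"dy": 0.0,"dz": 0.0,"ax": 0.0,"ay": 0.0,"az": 0.0}]'

```text
clock: 15.4
ee_pos: [0.5378, 0.2387, 0.2947]
orientation: [0.687, -0.181, 0.68, 0.181]
ft_force: [0.3, 0.7, 0.5]
grip_width: 0.0007
```

```bash
python3 - <<'E'
from h import *
import cv2
e,M,s=pose();print(e,s["ft_force"],s["clock"])
b=eyes.camera("scene");c=eyes.get_calibration("scene")
print(proj(c,[[.536,.238,.19],[.536,.238,.057]]))
cv2.imwrite("pics/a6.png",cv2.hconcat([cv2.resize(b[180:300,280:400],(480,480)),cv2.resize(b[180:240,150:250],(300,180)).repeat(1,0) if 0 else cv2.resize(b[180:300,140:220],(320,480))])[:,:,::-1])
E
```

```text
[0.53780003 0.23871189 0.29465199] [0.27036477 0.71014926 0.48551117] 15.4
[[336.4330277  210.46516117]
 [329.12765617 246.52903364]]
```

View pics/a6.png

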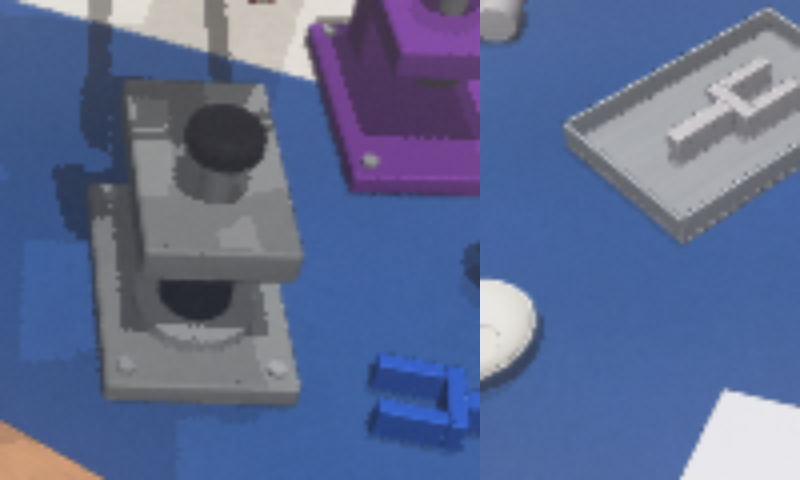

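The plunger knob is up at (225,138) with its stem showing, the mount sits in the middle of the anvil (197,290), and the fork is flat in the tray. Handing in.

```bash
python3 -c "
from plant import ticket
print(ticket.job_done())"
```

```text
the job is handed in; nothing more can be done
None
```

I slid the lock fork off the grey press and laid it flat in the tray. I then pressed the plunger until its foot met the mount, held it, and let it spring back up. The job is handed in at about 15.4 s of the 64 s; no verdict is reported.

- **Press:** I felt the mount after about 17.5 mm of travel. I held about 23.5 N at the wrist for 1.3 s, which leaves roughly 19 N on the mount after the plunger's spring. There was also about 7 N of sideways force on the knob while holding.
- **Last picture:** the fork lies flat near the middle of the tray. The knob is up and the mount looks centred on the anvil. I judged both by eye and did not measure them.
- **Arm:** it is clear of everything at z = 0.295 m, with about 0.5 N of vertical force (noise level).
- **Bystanders:** the arm touched none of them that I could see, and those in view look unmoved. I did not measure their positions again at the end.
- **Refused calls:** two early move calls came back as invalid input because rows need all six keys. They moved nothing, and no check failed or disagreed.

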